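# Turn off the burner under the kettle, then lift the kettle and hold it level

## Robot

A 6-joint arm with a two-finger parallel gripper is mounted at the origin on a cart in front of the work surface, level with it; the furniture and walls round the work are solid. World frame = base frame: x ahead of the robot, y to its left, z up, the work surface at z = 0. Lengths are in m, angles in rad, forces in N, time in s.
With the tool pointing down it reaches from about 0.25 to 0.85 m from the base axis. Payload 12.5 kg.
Tool frame: the origin (TCP) lies on the centre line of the jaws, within the pads' length; the fingertips stand 14 mm ahead of it and the grasp point (between the pads) lies 5 mm behind it; z points along the fingers, y is the line along which they close (so a half turn about z gives the same grasp; the last joint's range is limited). The gripper opens to 93 mm and grips with 3 to 60 N. Pads are 15 mm wide; open, the fingers measure 128 mm over their backs; the gripper's body (75 mm by 188 mm) begins 65 mm behind the grasp point.
Start: joints at [-1.328, 0.351, 1.652, -0, 1.139, -0.085], TCP at [0.177, -0.521, 0.233] pointing down, gripper open.
Joint ranges: [-2.75, 2.75], [-0.79, 2.1], [0.01, 2.65], [-1.57, 4.71], [0.07, 3.14], [-2.87, 2.87]. Speed limits (rad/s): [2.22, 2.22, 2.79, 3.14, 3.14, 3.14].

## Interface

Orientations are given as a unit quaternion [w, x, y, z].
In Python, from workcell import manip, imaging gives the robot as it stands. The module is installed in compiled form; this text tells all that it offers.
- The arm moves only by the tool drive_tool, never from a script. Its argument "deltas" is text: rows parted by semicolons, each of 7 numbers parted by spaces: the shift along the tool's x, y, z as a fraction of full scale, then the turn, a rotation vector about the tool's x, y, z as a fraction of full scale, then the opening, from -1 (shut) to 1 (fully open). A call has 1 to 10 rows; each row shifts and turns the commanded pose from where the row before left it, along the tool's axes as they then stand; what a row does not reach is not made up. Full scale, the value 1, is 4 cm for a shift and 0.1 rad for a turn. A row lasts 1/10 s, in which the tool goes at most 50 mm and 8.59 degrees, less where a joint would pass 70% of its speed; a pose out of reach is approached as far as the arm can. A call with a number of a shift or a turn outside -1 to 1 is refused whole. A call with a gripper value outside its range is refused whole. The fingers move at their own pace and stop on an object; "newtons" is the grip in N (left out, the last holds). Time passes only in rows, so rows that do not move let the fingers close. It gives the time, the measured TCP pose, the force, the opening and the grip force at its end, in the units of the state.
- manip.observe(): the state, without advancing time (a new reading comes with each control period).
- imaging.camera(name): name is "scene" or "top" or "wrist"; returns the picture (384x512x3 uint8, red, green, blue); there is no depth.
- imaging.calibration(name): a dict with "mtx" (3x3 intrinsics, pixels), "distortion" ([k1, k2, p1, p2, k3] as OpenCV has them; the pictures are not rectified), "R" (3x3) and "t" (3): a world point X has camera coordinates R X + t; the wrist camera has in their place "hand_eye" (4x4, takes a point from camera to tool coordinates, whose origin is the TCP and whose axes are the flange's). Camera axes: x right, y down, z forward; pixel columns grow to the right and rows downward; lengths in m; the calibration is good to about 2 mm. A picture is of the moment at which its call begins: read the wrist's pose just before it. calibration takes no time and is no camera call.
- manip.finish_job(): hands the job in; it is judged then, once.
The state is a dict: "t": time; "joint_positions": joint angles; "joint_vel": joint speeds; "tau": joint torques, N m; "tool_pos": TCP position; "orientation": TCP orientation; "contact_force": force on the tool from outside, world axes, zero at the start; "wrist_torque": the same for the moment, N m; "width": finger opening in m; "grasp_force": force on a finger pad.
Only numpy, scipy, OpenCV 4.12 (cv2) and the standard library are available. Lean on these libraries where they do the work, as an engineer would, in place of code of your own. Each camera call takes 0.05 s, during which the arm holds its last target. There are 200 camera calls.

## Task

The kettle has boiled. Turn off the burner it stands on by turning that burner's knob fully back to off, leaving the other knobs as they are because the steel pot must go on simmering; then take the kettle by its black handle, lift it about 8 cm clear of its grate and finish still holding it there in the air, level and still, ready to pour. Keep it level all the way, for it is full of hot water, and leave the pot, the jar and the mug where they are.

Things in the scene. Friction and masses are not known exactly. Their poses are not given: they have to be found in the camera images.
- kettle: White enamelled kettle, 229 x 258 x 232 mm, 0.7 to 1 kg, on the round grate of the right front burner (underside 40 mm above the hob). Origin: underside, 15 mm off the middle of the round body (224 mm across, 113 high) towards the spout; z up, +y to the spout, which points roughly to the wall. Black handle: a stiff fixed arch in the y-z plane, 20 mm thick along x, legs at y = -88 and +58 mm.
- kettle_handle (a point): Point in the middle of the top of the kettle's black handle, right above the middle of the kettle, 219 mm above the underside, inside the bar (bar from 207 to 231 mm high here, 20 mm thick along the kettle's x axis). Its axes are the kettle's: the bar runs along y here. 60 mm of free air below the bar, down to the crossbar.
- hob_knob_2 (a joint): Cream knob of the right front burner, under the kettle: of the four knobs in the middle of the hob the one nearest to the robot. Angle in rad: 0 = off (hard stop), grows clockwise seen from above as the gas opens, to 4.71; starts on, at 0.8 to 2.4. Turn it anticlockwise to switch off. It turns easily (0.02 N m) and stays where it is left.
- knob_2_grip (a point): On the upright axis of that knob, in the middle of its grip bar, 22 mm above the hob plate. The knob has a round skirt 43 mm across up to 15 mm above the plate and on it a straight bar 34 mm long, 10 mm thick, from 14 to 30 mm above the plate; the bar runs along the world x axis when off, and turns with the knob. The point's x axis lies along the bar.
- hob_knob_1 (a joint): Knob of the left front burner, under the steel pot, the leftmost of the four (110 mm to the left of the kettle's knob and 20 mm farther): same shape and same angle; it starts on, at 1.0 to 2.0, and must be left so.
- knob_1_end (a point): Upper face of that knob's bar, 16 mm from its axis, at one end of the bar: shows whether the knob has been turned.
- knob_3_end (a point): The same point on the back left knob, which is off: 145 mm behind the kettle's knob and 25 mm to the left of it, plus 16 mm.
- knob_4_end (a point): The same point on the back right knob, which is off: 160 mm behind the kettle's knob and 50 mm to the right of it, plus 16 mm.
- hob: Beige four-burner gas hob, a plate 525 x 799 mm, fixed; its top is at z = 0, 54 mm above this origin. A microwave hangs over the back of it: underside 0.56 m above the hob, front face 0.60 m ahead of the robot base, 30 to 90 mm beyond the kettle's handle. A gripper coming straight down on the handle may bring the wrist against it; leaning 15 to 30 degrees back towards the robot clears it.
- grate_3: Round iron grate of the right front burner, under the kettle, 227 mm across, fixed; origin on the hob plate under its middle; its four arms carry the kettle 39 mm above the plate.
- pot: Lidded stainless steel pot on the grate of the left front burner: 190 mm across, 147 mm high with its black lid knob, 254 mm over the two loop handles. Origin: centre of its underside, z up.
- tea_jar: White porcelain jar with blue flowers and its lid (one piece here), 119 mm across, 177 mm high, on the worktop to the right of the hob. Origin: centre of its underside.
- mug: Blue mug, 82 mm across, 92 mm high, on the worktop to the right of the hob; its handle reaches out along +y. Origin: centre of its underside.

How it is judged:
On the way, in this order (a step that is already met when the one before it is completed fails the run):
1. the burner under the kettle is off, the kettle still on its grate (value of joint hob_knob_2 below 0.12 rad and height (world z) of kettle below 0.055 m), for 0.3 s.
2. the kettle is lifted clear of its grate, level (height (world z) of kettle above 0.09 m and angle between kettle's own z axis and vertical below 0.12 rad and contact force between kettle and grate_3 below 0.1 N), for 0.5 s.
At the end, for the whole second after the job is handed in: The kettle's knob is within 0.12 rad of off and the pot's knob still on; the kettle is held by the top of its handle, by the fingers alone, with its underside 50 to 160 mm above the top of the grate, within 0.12 rad of level, moving slower than 20 mm/s and 0.1 rad/s (all of step 2 and value of joint hob_knob_2 below 0.12 rad and linear speed of kettle below 0.02 m/s and angular speed of kettle below 0.1 rad/s and contact force between the fingers and kettle above 3 N and contact force between kettle and hob below 0.1 N and contact force between kettle and pot below 0.1 N and contact force between kettle and tea_jar below 0.1 N and contact force between kettle and mug below 0.1 N and height (world z) of kettle below 0.2 m and distance between the grasp point and kettle_handle below 0.06 m and value of joint hob_knob_1 above 0.8 rad); the arm keeps its last pose, push and grip.
It fails at once if the kettle was lifted while its burner was still on (height (world z) of kettle above 0.06 m and value of joint hob_knob_2 above 0.2 rad).
It fails at once if the kettle tipped more than 0.3 rad, so that water slops out (angle between kettle's own z axis and vertical above 0.3 rad).
It fails at once if the knob of another burner was turned (distance of any of knob_1_end, knob_3_end, knob_4_end from where it was at the start of the episode above 0.005 m).
It fails at once if the pot was pushed or knocked (distance of pot from where it was at the start of the episode above 0.02 m or angle between pot's own z axis and vertical above 0.15 rad).
It fails at once if the jar or the mug was displaced (distance of any of tea_jar, mug from where it was at the start of the episode above 0.03 m or angle between mug's own z axis and vertical above 0.3 rad).
It also fails if it takes over 67 s, if anything falls off the work surface, if the arm or the gripper's body presses on something with over 40 N, if the wrist force passes 120 N, or if a joint passes its speed limit or range.

## Working session

There is one attempt and no reset: what is moved stays moved. The work goes in short steps, Python scripts to look and compute and a tool call to move; the robot and the scene stay as the last step left them, time stands still between calls to the robot, and variables do not carry over. Pictures are saved under pics/ and viewed, at most 12 in all, crops included, and the job is handed in when it is done.

Besides the shell and the picture viewer there is one more tool, called after "Request:" as name(argument=value, ...), one argument or row to a line, values as JSON. drive_tool: Moves the arm, as the interface text tells. Its arguments: {"type":"object","properties":{"deltas":{"type":"string"},"newtons":{"type":"number"}},"required":["deltas"]}

```bash
mkdir -p pics
cat > h.py <<'E'
import numpy as np, cv2
from scipy.spatial.transform import Rotation as Ro
from workcell import manip, imaging
def pose():
    s=manip.observe(); q=s["orientation"]
    return np.array(s["tool_pos"]), Ro.from_quat([q[1],q[2],q[3],q[0]]).as_matrix()
def snap(name,fn):
    p=pose(); im=imaging.camera(name); cv2.imwrite('pics/'+fn,im[:,:,::-1]); np.savez('pics/'+fn+'.npz',p=p[0],R=p[1]); return im
def ray(name,px,fn=None):
    c=imaging.calibration(name)
    u=cv2.undistortPoints(np.array([[px]],float),np.array(c["mtx"]),np.array(c["distortion"]))[0,0]
    d=np.array([u[0],u[1],1.])
    if name=="wrist":
        z=np.load('pics/'+fn+'.npz'); H=np.array(c["hand_eye"])
        o=z['p']+z['R']@H[:3,3]; d=z['R']@H[:3,:3]@d
    else:
        R=np.array(c["R"]); o=-R.T@np.array(c["t"]); d=R.T@d
    return o,d/np.linalg.norm(d)
def atz(r,z): o,d=r; return o+d*(z-o[2])/d[2]
def tri(*rs):
    A=sum(np.eye(3)-np.outer(d,d) for o,d in rs); b=sum((np.eye(3)-np.outer(d,d))@o for o,d in rs)
    X=np.linalg.solve(A,b); return X,[np.linalg.norm(np.cross(X-o,d)) for o,d in rs]
E
python3 - <<'E'
from h import *
a=snap("scene","s0.png");b=snap("top","t0.png");c=snap("wrist","w0.png")
s=manip.observe(); print(s)
for n in("scene","top"):print(n,ray(n,(256,192)))
print(imaging.calibration("wrist"))
E
```

```text
{'t': 0.15, 'joint_positions': array([-1.32756302e+00,  3.51122626e-01,  1.65226120e+00, -3.19355102e-05,
        1.13910843e+00, -8.46186613e-02]), 'joint_vel': array([ 0.00095437, -0.00242048, -0.00272892, -0.00025955,  0.00084515,
        0.00078181]), 'tau': array([ 6.66084416e-04, -4.97462440e+01, -2.85345358e+01,  6.98981783e-02,
        2.46187777e-02, -6.27181498e-05]), 'tool_pos': array([ 0.17705229, -0.52045853,  0.23222557]), 'orientation': array([-4.47236740e-04,  9.86593005e-01,  1.63199389e-01, -5.00892981e-05]), 'contact_force': array([0.36070467, 0.19237091, 0.07560632]), 'wrist_torque': array([ 0.00967793, -0.02434185, -0.04573762]), 'grasp_force': 0.0, 'width': 0.09316942263976054}
scene (array([-0.53660208, -0.36560072,  0.87400582]), array([ 0.80017428,  0.24822073, -0.54599231]))
top (array([-0.266663  , -0.38840635,  1.52440737]), array([ 0.52058373,  0.20529868, -0.82876114]))
{'mtx': array([[273.05153825,   0.        , 254.03273618],
       [  0.        , 273.05153825, 187.19672636],
       [  0.        ,   0.        ,   1.        ]]), 'distortion': array([-0.00974951,  0.        ,  0.        ,  0.        ,  0.        ]), 'hand_eye': array([[-7.55527032e-04, -9.70436997e-01, -2.41353401e-01,
         6.69056779e-02],
       [ 9.99999366e-01, -5.31627939e-04, -9.92797827e-04,
         3.34141602e-04],
       [ 8.35137530e-04, -2.41353998e-01,  9.70436783e-01,
        -1.52638933e-01],
       [ 0.00000000e+00,  0.00000000e+00,  0.00000000e+00,
         1.00000000e+00]])}
```

View pics/s0.png

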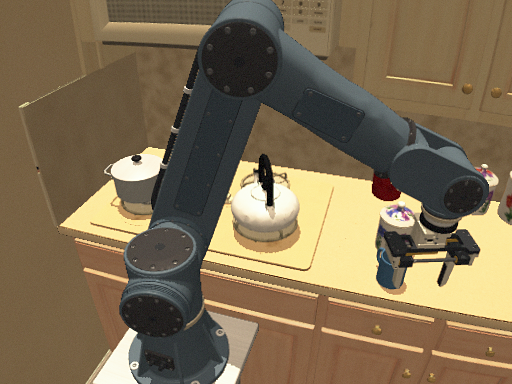

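View pics/t0.png

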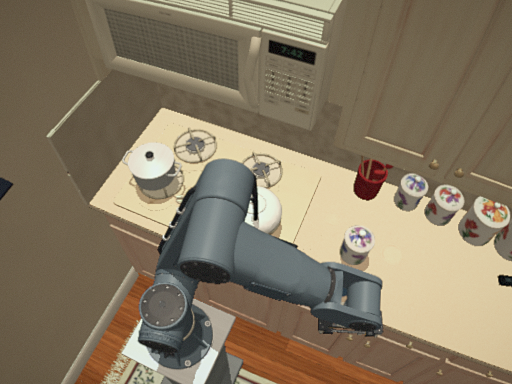

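Run:
```python
from h import *
np.set_printoptions(precision=3,suppress=True)
print("handle front top",atz(ray("scene",(264,158)),.27),atz(ray("scene",(269,190)),.2))
print("kettle base",atz(ray("scene",(266,238)),.04),atz(ray("scene",(234,215)),.09),atz(ray("scene",(299,211)),.09))
print("pot lid",atz(ray("scene",(136,159)),.18),atz(ray("top",(150,155)),.18))
print("jar",atz(ray("top",(359,232)),.177),"mug",atz(ray("scene",(390,283)),0))
print("hob corners",atz(ray("scene",(306,262)),0),atz(ray("top",(321,178)),0),atz(ray("top",(163,110)),0))
print("microwave", atz(ray("top",(250,108)),.56),atz(ray("top",(100,65)),.56))
```

```text
handle front top [ 0.537 -0.058  0.27 ] [ 0.473 -0.093  0.2  ]
kettle base [ 0.441 -0.095  0.04 ] [0.463 0.018 0.09 ] [ 0.546 -0.176  0.09 ]
pot lid [0.558 0.418 0.18 ] [0.57 0.42 0.18]
jar [ 0.57  -0.473  0.177] mug [ 0.393 -0.49   0.   ]
hob corners [ 0.413 -0.233  0.   ] [ 0.88 -0.25  0.  ] [0.965 0.624 0.   ]
microwave [ 0.633 -0.003  0.56 ] [0.623 0.589 0.56 ]
```

View pics/w0.png

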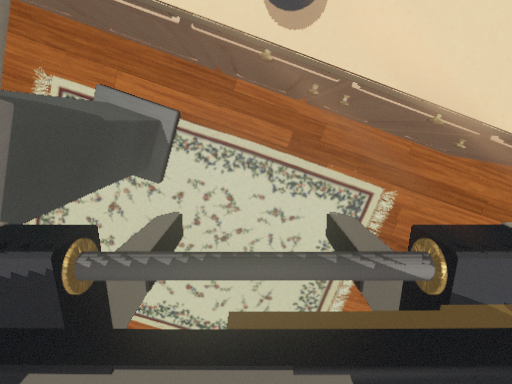

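Request:
drive_tool(
  deltas="0 0 -1 0 0 0.65 1;0 0 -1 0 0 0.65 1;0 0 -1 0 0 0.65 1;0 0 -1 0 0 0.65 1;0 0 -1 0 0 0.65 1;0.25 -1 0 0 0 0 1;0.25 -1 0 0 0 0 1;0.25 -1 0 0 0 0 1;0.25 -1 0 0 0 0 1;0.25 -1 0 0 0 0 1",
)

```text
t: 1.15
tool_pos: [0.2266, -0.3189, 0.4324]
orientation: [-0.0, 1.0, 0.001, 0.0]
contact_force: [0.2, -0.1, 0.5]
width: 0.0934
grasp_force: 0.0
```

Request:
drive_tool(
  deltas="0.3 -1 0 0 0 0 1;0.3 -1 0 0 0 0 1;0.3 -1 0 0 0 0 1;0.3 -1 0 0 0 0 1;0.3 -1 0 0 0 0 1;0.3 -1 0 0 0 0 1;0.3 -1 0 0 0 0 1;0.3 -1 0 0 0 0 1;0.3 -1 0 0 0 0 1;0.3 -1 0 0 0 0 1",
)

```text
t: 2.15
tool_pos: [0.3453, 0.0817, 0.4327]
orientation: [0.0, 1.0, 0.002, 0.0]
contact_force: [0.7, -0.5, 0.6]
width: 0.093
grasp_force: 0.0
```

Run:
```python
from h import *
p=pose();print(p, manip.observe()["joint_positions"]);snap("wrist","w1.png")
```

```text
(array([0.34531696, 0.0816762 , 0.43267019]), array([[ 9.99994965e-01,  3.14621867e-03,  4.12937313e-04],
       [ 3.14623973e-03, -9.99995049e-01, -5.03447451e-05],
       [ 4.12776873e-04,  5.16436914e-05, -9.99999913e-01]])) [ 1.00904443e-01 -1.77378372e-01  1.75143451e+00 -9.16858194e-05
  1.56713075e+00  1.66855485e+00]
```

View pics/w1.png

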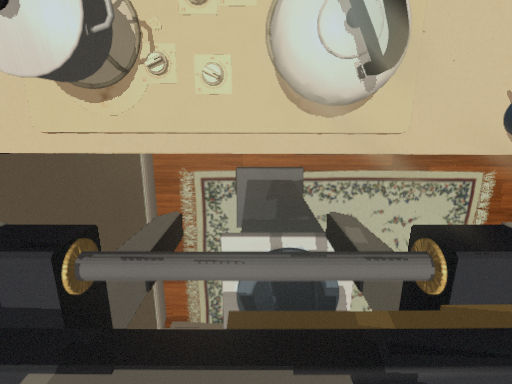

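Request:
drive_tool(
  deltas="1 0 0 0 0 0 1;1 0 0 0 0 0 1;0 0 0 0 0 0 1;0 0 0 0 0 0 1",
)

```text
t: 2.6
tool_pos: [0.4254, 0.0799, 0.432]
orientation: [0.0, 1.0, 0.001, -0.001]
contact_force: [0.6, -0.1, -0.3]
width: 0.0931
grasp_force: 0.0
```

Run:
```python
from h import *
snap("wrist","w2.png")
a=cv2.imread('pics/w1.png')[0:115,130:430];b=cv2.imread('pics/w2.png')[0:185,130:430]
im=cv2.resize(np.vstack([a,b]),None,fx=2,fy=2,interpolation=cv2.INTER_CUBIC);cv2.imwrite('pics/c12.png',im)
for p in((213,74),(157,63)):print(atz(ray("wrist",p,"w1.png"),.03))
```

```text
[0.49603973 0.1603238  0.03      ]
[0.5154712  0.26553088 0.03      ]
```

View pics/c12.png

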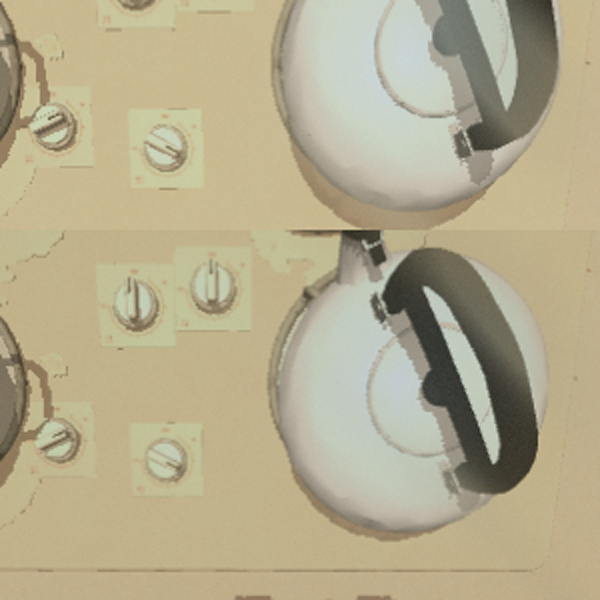

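Run:
```python
from h import *
np.set_printoptions(precision=3,suppress=True)
def f(a,b):
    return tri(ray("wrist",(130+a[0]/2,a[1]/2),"w1.png"),ray("wrist",(130+b[0]/2,(b[1]-230)/2),"w2.png"))
w2=lambda b,z:atz(ray("wrist",(130+b[0]/2,(b[1]-230)/2),"w2.png"),z)
print("knob",f((165,147),(166,461)),w2((166,461),.03))
print("bar ends",w2((147,451),.03),w2((186,470),.03))
print("knob1",f((52,126),(57,439)))
print("lid knob",f((447,37),(436,387)))
print("leg front base",f((462,140),(455,475)))
print("edges",w2((270,380),.1),w2((550,380),.1),w2((410,532),.1), w2((440,247),.1))
print("handle ctr top @.259", [w2(q,.259) for q in((420,268),(470,335),(510,420),(508,475))])
```

```text
knob (array([0.499, 0.163, 0.017]), [np.float64(0.0001419799798679048), np.float64(0.00014197997986788752)]) [0.499 0.161 0.03 ]
bar ends [0.508 0.179 0.03 ] [0.49  0.141 0.03 ]
knob1 (array([0.521, 0.277, 0.001]), [np.float64(0.0003760851190623422), np.float64(0.0003760851190623784)])
lid knob (array([ 0.55 , -0.057,  0.158]), [np.float64(0.00012234733994474992), np.float64(0.00012234733994478798)])
leg front base (array([ 0.487, -0.085,  0.133]), [np.float64(0.001544536880983952), np.float64(0.0015445368809839993)])
edges [0.563 0.062 0.1  ] [ 0.564 -0.171  0.1  ] [ 0.438 -0.063  0.1  ] [ 0.662 -0.071  0.1  ]
handle ctr top @.259 [array([ 0.597, -0.012,  0.259]), array([ 0.564, -0.041,  0.259]), array([ 0.519, -0.069,  0.259]), array([ 0.489, -0.071,  0.259])]
```

Request:
drive_tool(
  deltas="0 0 0.2 0 0 -1 0.3;0 0 0.2 0 0 -1 0.3;0 0 0.2 0 0 -1 0.3;0 0 0.2 0 0 -1 0.3;0 0 0.2 0 0 -1 0.3;0 0 0.2 0 0 -1 0.3;0 0 0.2 0 0 -1 0.3;0 0 0.2 0 0 -1 0.3;0 0 0.2 0 0 -1 0.3;0 0 0.2 0 0 -1 0.3",
)

```text
t: 3.65
tool_pos: [0.4245, 0.0799, 0.3529]
orientation: [0.0, 0.876, 0.482, 0.001]
contact_force: [0.3, 0.4, 0.1]
width: 0.0605
grasp_force: 0.0
```

Request:
drive_tool(
  deltas="0 0 0 0 0 -0.64 0.3;0 0 0 0 0 -0.64 0.3;0.65 0.2 0.5 0 0 0 0.3;0.65 0.2 0.5 0 0 0 0.3;0.65 0.2 0.5 0 0 0 0.3;0.65 0.2 0.5 0 0 0 0.3;0 0 1 0 0 0 0.3;0 0 1 0 0 0 0.3;0 0 0 0 0 0 0.3;0 0 0 0 0 0 0.3",
)

```text
t: 4.65
tool_pos: [0.4986, 0.1604, 0.1941]
orientation: [0.0, 0.844, 0.536, 0.0]
contact_force: [0.1, 0.3, 1.0]
width: 0.0604
grasp_force: 0.0
```

Run:
```python
from h import *
np.set_printoptions(precision=4,suppress=True)
im=snap("wrist","w3.png");p,R=pose();print(p,R[:,0],R[:,2],manip.observe()["joint_positions"])
cv2.imwrite('pics/w3b.png',cv2.resize(im[:,:,::-1],(768,576)))
```

```text
[0.4993 0.1605 0.195 ] [0.4261 0.9047 0.0017] [ 0.0026  0.0006 -1.    ] [0.2223 0.3473 1.7588 0.0001 1.0328 0.6624]
```

View pics/w3b.png

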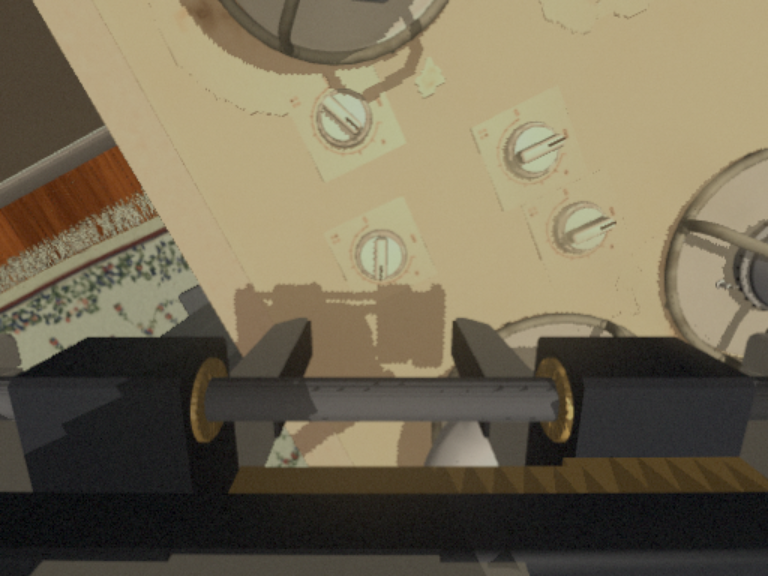

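Run:
```python
from h import *
np.set_printoptions(precision=4,suppress=True)
r3=ray("wrist",(381/1.5,256/1.5),"w3.png")
print(tri(r3,ray("wrist",(213,115.5),"w2.png"),ray("wrist",(212.5,73.5),"w1.png")))
X=atz(r3,.028);print(X)
for q in((381,238),(381,278)):print(atz(ray("wrist",(q[0]/1.5,q[1]/1.5),"w3.png"),.03))
p,R=pose();print(R.T@(X-p),R.T@(X-p)/.04)
```

```text
(array([0.5   , 0.164 , 0.0086]), [np.float64(0.0006130151984517153), np.float64(0.000939340173306661), np.float64(0.0003610687707136269)])
[0.5022 0.1672 0.028 ]
[0.5084 0.1804 0.03  ]
[0.4948 0.1515 0.03  ]
[ 0.007  -0.0006  0.167 ] [ 0.175  -0.0143  4.1754]
```

Request:
drive_tool(
  deltas="0.13 0 0.8 0 0 0 0.3;0 0 0.8 0 0 0 0.3;0 0 0.8 0 0 0 0.3;0 0 0.8 0 0 0 0.3;0 0 0.4 0 0 0 0.3;0 0 0.4 0 0 0 0.3;0 0 0 0 0 0 0.3;0 0 0 0 0 0 -1;0 0 0 0 0 0 -1;0 0 0 0 0 0 -1",
  newtons=12,
)

```text
t: 5.7
tool_pos: [0.5016, 0.1653, 0.0339]
orientation: [0.0, 0.844, 0.536, 0.001]
contact_force: [0.1, -0.1, 0.0]
width: 0.041
grasp_force: 0.0
```

Request:
drive_tool(
  deltas="0 0 0 0 0 0 -1;0 0 0 0 0 0 -1;0 0 0 0 0 0 -1",
)

```text
t: 6.0
tool_pos: [0.5009, 0.1652, 0.0328]
orientation: [0.0, 0.844, 0.536, 0.0]
contact_force: [-0.8, -0.3, 0.0]
width: 0.0173
grasp_force: 0.0
```

Request:
drive_tool(
  deltas="0 0 0 0 0 0 -1;0 0 0 0 0 0 -1;0 0 0 0 0 0 -1",
)

```text
t: 6.3
tool_pos: [0.5006, 0.1653, 0.0327]
orientation: [-0.0, 0.844, 0.536, -0.0]
contact_force: [-3.7, 1.9, 3.6]
width: 0.0103
grasp_force: 12.0
```

Request:
drive_tool(
  deltas="0 0 0 0 0 -1 -1;0 0 0 0 0 -1 -1;0 0 0 0 0 -1 -1;0 0 0 0 0 -1 -1;0 0 0 0 0 -1 -1;0 0 0 0 0 -1 -1;0 0 0 0 0 -1 -1;0 0 0 0 0 -1 -1;0 0 0 0 0 -1 -1;0 0 0 0 0 -1 -1",
)

```text
t: 7.3
tool_pos: [0.5004, 0.1653, 0.0326]
orientation: [-0.0, 0.482, 0.876, -0.0]
contact_force: [-4.6, 2.8, 5.0]
width: 0.0096
grasp_force: 12.0
```

Request:
drive_tool(
  deltas="0 0 0 0 0 -1 -1;0 0 0 0 0 -1 -1;0 0 0 0 0 -1 -1;0 0 0 0 0 -1 -1;0 0 0 0 0 -1 -1;0 0 0 0 0 -1 -1;0 0 0 0 0 -1 -1;0 0 0 0 0 -1 -1;0 0 0 0 0 -1 -1;0 0 0 0 0 -0.8 -1",
)

```text
t: 8.3
tool_pos: [0.5003, 0.1651, 0.0326]
orientation: [-0.001, 0.013, 1.0, -0.0]
contact_force: [-5.0, 0.7, 5.2]
width: 0.0101
grasp_force: 12.0
```

Run:
```python
from h import *
p,R=pose();s=manip.observe();print(p,R,s["joint_positions"],s["wrist_torque"],s["contact_force"],s["width"])
```

```text
[0.50025549 0.16513224 0.03263679] [[-9.99638158e-01  2.68590429e-02 -1.46434943e-03]
 [ 2.68594053e-02  9.99639195e-01 -2.28410461e-04]
 [ 1.45768620e-03 -2.67659367e-04 -9.99998902e-01]] [ 2.30394824e-01  6.05408576e-01  1.84472956e+00  1.75371562e-04
  6.92932343e-01 -1.31367404e+00] [ 0.214544    0.73475758 -0.06739349] [-4.98925916  0.69000884  5.15137301] 0.010133697510317712
```

Request:
drive_tool(
  deltas="0 0 0 0 0 -0.3 -1;0 0 0 0 0 -0.2 -1;0 0 0 0 0 0 -1;0 0 0 0 0 0 -1",
)

```text
t: 8.7
tool_pos: [0.5003, 0.1651, 0.0326]
orientation: [-0.001, -0.01, 1.0, -0.0]
contact_force: [-3.2, 0.2, 6.1]
width: 0.0097
grasp_force: 12.0
```

Run:
```python
from h import *
p,R=pose();s=manip.observe();print(p,R[:,0],s["wrist_torque"],s["contact_force"],s["width"])
```

```text
[0.50028324 0.16512158 0.03263146] [-0.99981776 -0.01903778  0.00141548] [ 0.23217498  0.68993598 -0.17651853] [-3.19581799  0.16166779  6.09224971] 0.009735237147402282
```

Request:
drive_tool(
  deltas="0 0 0 0 0 0.1 0.2;0 0 0 0 0 0 0.2;0 0 0 0 0 0 0.2;0 0 -0.5 0 0 0 0.2;0 0 -1 0 0 0 0.4;0 0 -1 0 0 0 0.4;0 0 -1 0 0 0 0.4;0 0 -1 0 0 0 0.4;0 0 -1 0 0 0 0.4;0 0 -1 0 0 0 0.4",
)

```text
t: 9.7
tool_pos: [0.5007, 0.165, 0.2944]
orientation: [0.0, -0.005, 1.0, -0.0]
contact_force: [0.5, -0.0, 0.1]
width: 0.0651
grasp_force: 0.0
```

Request:
drive_tool(
  deltas="0 0 -1 0 0 0 1;0 0 -1 0 0 0 1;0.5 -0.9 0 0 0 0 1;0.5 -0.9 0 0 0 0 1;0.5 -0.9 0 0 0 0 1;0.5 -0.9 0 0 0 0 1;0.5 -0.9 0 0 0 0 1;0.5 -0.9 0 0 0 0 1;0 0 0 0 0 0 1;0 0 0 0 0 0 1",
)

```text
t: 10.7
tool_pos: [0.3828, -0.0524, 0.3728]
orientation: [0.0, -0.004, 1.0, -0.0]
contact_force: [-1.5, 0.5, 0.5]
width: 0.0929
grasp_force: 0.0
```

Request:
drive_tool(
  deltas="0 0 0 0 0 -0.9 1;0 0 0 0 0 -0.9 1;0 0 0 0 0 -0.9 1;0 0 0 0 0 -0.9 1;0 0 0 0 0 -0.9 1;0 0 0 0 -0.9 0 1;0 0 0 0 -0.9 0 1;0 0 0 0 -0.9 0 1;0 0 0 0 -0.9 0 1;0 0 0 0 0 0 1",
)

```text
t: 11.7
tool_pos: [0.3825, -0.0514, 0.3724]
orientation: [0.175, -0.224, 0.958, 0.041]
contact_force: [0.5, 0.4, -0.2]
width: 0.093
grasp_force: 0.0
```

Run:
```python
from h import *
np.set_printoptions(precision=4,suppress=True)
p,R=pose();print(p,R,manip.observe()["joint_positions"])
im=snap("wrist","w4.png")
cv2.imwrite('pics/w4b.png',cv2.resize(im[:,:,::-1],(768,576)))
```

```text
[ 0.3825 -0.0514  0.3724] [[-0.8387 -0.4431  0.3166]
 [-0.4143  0.8965  0.1571]
 [-0.3534  0.0006 -0.9355]] [-0.45   -0.2386  1.9772  0.3052  1.1919 -2.5632]
```

View pics/w4b.png

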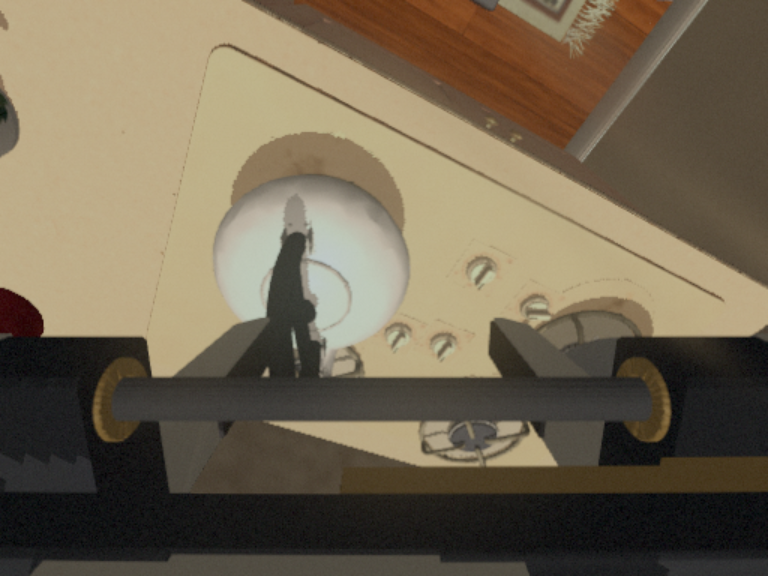

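Run:
```python
from h import *
np.set_printoptions(precision=4,suppress=True)
r1=lambda a:ray("wrist",(130+a[0]/2,a[1]/2),"w1.png")
r2=lambda b:ray("wrist",(130+b[0]/2,(b[1]-230)/2),"w2.png")
r4=lambda b:ray("wrist",(b[0]/1.5,b[1]/1.5),"w4.png")
print("lid knob",tri(r1((447,37)),r2((436,387)),r4((306,312))))
print("front foot",tri(r1((462,145)),r2((456,475)),r4((297,236))))
# circle outline of body fit: image ellipse -> widest height ~.09
for r,pts in((r2,[(270,380),(283,450),(330,515),(410,532),(548,360)]),(r4,[(213,255),(409,265),(312,174),(236,325),(372,345)])):
    P=np.array([atz(r(q),.09)[:2] for q in pts]);A=np.c_[2*P,np.ones(len(P))];c=np.linalg.lstsq(A,(P**2).sum(1),rcond=None)[0]
    print("circle",c[:2],np.sqrt(c[2]+c[0]**2+c[1]**2))
# blob of dark handle in w2 and w4
for n in("w1","w2","w4"):
    im=cv2.imread(f'pics/{n}.png');cv2.imwrite(f'pics/{n}_k.png',cv2.resize(im,None,fx=3,fy=3,interpolation=cv2.INTER_CUBIC)[(0 if n!="w4" else 300):(560 if n!="w4" else 780),(720 if n!="w4" else 330):(1280 if n!="w4" else 900)])
a=cv2.imread('pics/w2_k.png');b=cv2.imread('pics/w4_k.png');h=max(a.shape[0],b.shape[0])
pad=lambda i:cv2.copyMakeBorder(i,0,h-i.shape[0],0,0,cv2.BORDER_CONSTANT)
o=np.hstack([pad(a),pad(b)]);print(o.shape);cv2.imwrite('pics/k.png',cv2.resize(o,None,fx=.7,fy=.7,interpolation=cv2.INTER_AREA));
```

```text
lid knob (array([ 0.5479, -0.0547,  0.1667]), [np.float64(0.000921809123491101), np.float64(0.0005833200758564581), np.float64(0.0003749295646038563)])
front foot (array([ 0.4865, -0.0882,  0.131 ]), [np.float64(0.004757835321763373), np.float64(0.00011294653453599111), np.float64(0.004776700052891845)])
circle [ 0.5533 -0.0572] 0.11860407362416116
circle [ 0.5624 -0.0538] 0.12305078567635622
(560, 1130, 3)
```

View pics/k.png

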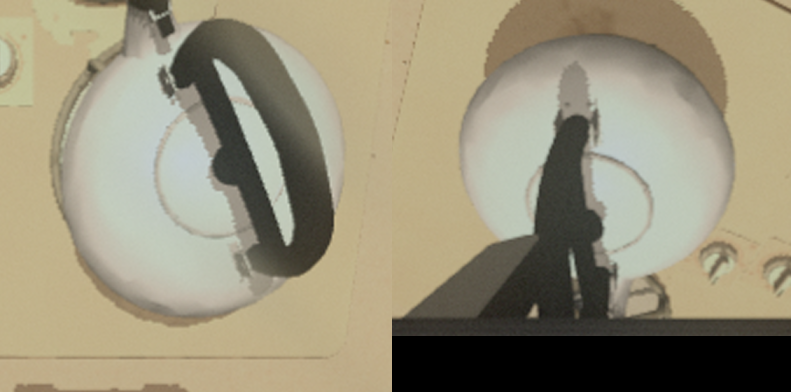

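```bash
cat > fit.py <<'E'
from h import *
from scipy.optimize import minimize
np.set_printoptions(precision=4,suppress=True)
c=imaging.calibration("wrist");K=np.array(c["mtx"]);D=np.array(c["distortion"]);H=np.array(c["hand_eye"])
rois={"w2":(240,0,418,150),"w4":(150,115,275,206)}
def cam(n):
    z=np.load(f'pics/{n}.png.npz');R=z['R']@H[:3,:3];t=z['p']+z['R']@H[:3,3];return R.T,-R.T@t
obs={}
for n,(u0,v0,u1,v1) in rois.items():
    im=cv2.imread(f'pics/{n}.png').max(2);m=(im<75).astype(np.uint8);w=np.zeros_like(m);w[v0:v1,u0:u1]=1
    if n=="w4":cv2.fillPoly(w,[np.array([(150,206),(150,236),(185,215),(215,206),(205,190),(178,208)])],0); w[205:]=0
    if n=="w2":w[0:60,240:318]=0
    obs[n]=(m*w,w,cam(n))
def model(n,q):
    x,y,yaw,s,h,cb=q;m,w,(R,t)=obs[n];a=np.linspace(0,np.pi,60)
    e=.65;sg=lambda v:np.sign(v)*abs(v)**e
    L=[np.c_[s*sg(np.cos(a)),.15+(h-.15)*sg(np.sin(a))],np.c_[np.linspace(-s,s,40),np.full(40,cb)]]
    o=np.zeros(m.shape,np.float32)
    for l,th in zip(L,(.011,.008)):
        P=np.c_[x+l[:,0]*np.cos(yaw),y+l[:,0]*np.sin(yaw),l[:,1]]
        uv=cv2.projectPoints(P,cv2.Rodrigues(R)[0],t,K,D)[0][:,0];dep=(P@R.T+t)[:,2]
        for i in range(len(uv)-1):
            cv2.line(o,tuple((uv[i]*16).astype(int).tolist()),tuple((uv[i+1]*16).astype(int).tolist()),1,max(1,round(2*th*K[0,0]/dep[i])),cv2.LINE_AA,4)
    return o*w
def cost(q): 
    r=0
    for n in rois:
        o=model(n,q);m=obs[n][0];r+=1-np.minimum(o,m).sum()/np.maximum(o,m).sum()
    return r
if __name__=="__main__":
    best=None
    for yaw in(.3,.42,.55):
        q0=np.array([.55,-.056,yaw,.07,.258,.185]);S=np.vstack([q0]+[q0+np.eye(6)[i]*d for i,d in enumerate((.015,.015,.1,.01,.01,.01))])
        r=minimize(cost,q0,method="Nelder-Mead",options=dict(initial_simplex=S,maxiter=400));print(r.x,r.fun)
        if best is None or r.fun<best.fun:best=r
    o=[]
    for n,(u0,v0,u1,v1) in rois.items():
        im=cv2.imread(f'pics/{n}.png');mm=model(n,best.x);im[...,2]=np.maximum(im[...,2],(mm*200).astype(np.uint8));im[...,1]=np.maximum(im[...,1],obs[n][0]*140)
        o.append(cv2.resize(im[v0:v1,u0:u1],(380,int(380*(v1-v0)/(u1-u0)))))
    h=max(i.shape[0] for i in o);cv2.imwrite('pics/fit.png',np.hstack([cv2.copyMakeBorder(i,0,h-i.shape[0],0,0,0) for i in o]))
E
python3 fit.py
```

```text
[ 0.5495 -0.058   0.4944  0.0695  0.2483  0.1831] 0.5917324423789978
[ 0.5467 -0.0573  0.5115  0.0666  0.2575  0.1879] 0.5686030387878418
[ 0.5478 -0.0548  0.5352  0.0687  0.2604  0.192 ] 0.5747356414794922
```

View pics/fit.png

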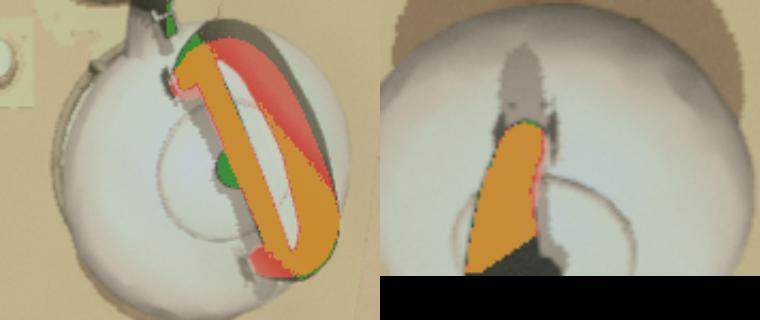

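```bash
for T in 100 120; do sed "s/im<75/im<$T/" fit.py > fit2.py; echo $T; python3 fit2.py; done
```

```text
100
[ 0.5495 -0.0587  0.4846  0.0704  0.2542  0.1813] 0.44468092918395996
[ 0.5494 -0.0566  0.5088  0.0704  0.2564  0.1862] 0.44230616092681885
[ 0.5485 -0.0548  0.536   0.0706  0.2596  0.1895] 0.4518635869026184
120
[ 0.5506 -0.0588  0.4745  0.0716  0.256   0.1777] 0.4867754578590393
[ 0.5504 -0.057   0.4882  0.0716  0.2607  0.1824] 0.48837679624557495
[ 0.5508 -0.0553  0.5034  0.0723  0.2632  0.1874] 0.5084311962127686
```

Request:
drive_tool(
  deltas="-0.61 -0.5 0.4 0 0 0 1;-0.61 -0.5 0.4 0 0 0 1;-0.61 -0.5 0.4 0 0 0 1;-0.61 -0.5 0.4 0 0 0 1;0 0 0 -0.11 0 -0.28 1;0 0 0 0 0 0 1;0 0 0 0 0 0 1",
)

```text
t: 12.45
tool_pos: [0.5207, -0.0724, 0.3469]
orientation: [0.173, -0.238, 0.955, 0.044]
contact_force: [-0.4, 0.5, -0.1]
width: 0.0929
grasp_force: 0.0
```

Run:
```python
from h import *
np.set_printoptions(precision=4,suppress=True)
im=snap("wrist","w5.png");p,R=pose();print(p,R)
T=np.array([.55,-.057,.259])+.005*R[:,2];print(R.T@(T-p)/.04,np.arctan2(-R[1,0],-R[0,0]))
c=imaging.calibration("wrist");K=np.array(c["mtx"]);H=np.array(c["hand_eye"]);Rc=(R@H[:3,:3]).T;t=-Rc@(p+R@H[:3,3])
y=.49
P=np.array([[.55+s*np.cos(y)+e*-np.sin(y),-.057+s*np.sin(y)+e*np.cos(y),.271] for e in(-.01,.01) for s in np.linspace(-.05,.03,9)])
uv=cv2.projectPoints(P,cv2.Rodrigues(Rc)[0],t,K,np.array(c["distortion"]))[0][:,0]
b=cv2.resize(im[:,:,::-1],(768,576))
for q in uv:cv2.circle(b,tuple((q*1.5).astype(int).tolist()),2,(0,0,255),-1)
cv2.imwrite('pics/w5b.png',b)
```

```text
[ 0.5205 -0.0726  0.3472] [[-0.8264 -0.4701  0.3101]
 [-0.4399  0.8826  0.1655]
 [-0.3515  0.0004 -0.9362]]
[-0.0065 -0.0039  2.4831] 0.48920798031190205
```

View pics/w5b.png

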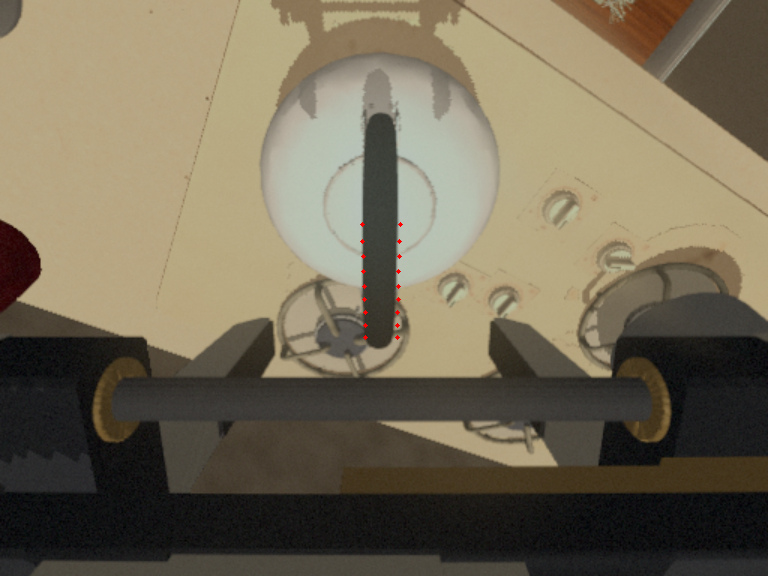

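Request:
drive_tool(
  deltas="0 0 0.7 0 0 0 1;0 0 0.7 0 0 0 1;0 0 0.6 0 0 0 1;0 0 0.48 0 0 0 1;0 0 0 0 0 0 1;0 0 0 0 0 0 -1;0 0 0 0 0 0 -1;0 0 0 0 0 0 -1;0 0 0 0 0 0 -1;0 0 0 0 0 0 -1",
  newtons=12,
)

```text
t: 13.5
tool_pos: [0.5513, -0.0568, 0.2547]
orientation: [0.174, -0.238, 0.955, 0.043]
contact_force: [0.8, 0.1, -0.8]
width: 0.0577
grasp_force: 0.0
```

Request:
drive_tool(
  deltas="0 0 0 0 0 0 -1;0 0 0 0 0 0 -1;0 0 0 0 0 0 -1;0 0 0 0 0 0 -1;0 0 0 0 0 0 -1",
)

```text
t: 14.0
tool_pos: [0.5515, -0.0569, 0.2544]
orientation: [0.174, -0.238, 0.955, 0.043]
contact_force: [0.8, -2.5, -1.1]
width: 0.0209
grasp_force: 12.0
```

Request:
drive_tool(
  deltas="0 0 0 0 0 0 -1;0 0 0 0 0 0 -1;0 0 0 0 0 0 -1",
  newtons=50,
)

```text
t: 14.3
tool_pos: [0.5514, -0.0569, 0.2544]
orientation: [0.174, -0.238, 0.955, 0.043]
contact_force: [1.9, -3.2, 0.2]
width: 0.0198
grasp_force: 50.0
```

Request:
drive_tool(
  deltas="-0.04 0 -0.12 0 0 0 -1;-0.04 0 -0.12 0 0 0 -1;-0.04 0 -0.12 0 0 0 -1;-0.04 0 -0.12 0 0 0 -1;0 0 0 0 0 0 -1;0 0 0 0 0 0 -1",
)

```text
t: 14.9
tool_pos: [0.5505, -0.057, 0.2745]
orientation: [0.174, -0.238, 0.955, 0.044]
contact_force: [-0.2, -0.2, -7.6]
width: 0.0201
grasp_force: 50.0
```

Run:
```python
from h import *
np.set_printoptions(precision=3,suppress=True)
im=snap("wrist","w6.png");im2=imaging.camera("scene")[110:290,180:340,::-1]
s=manip.observe();print(s["tool_pos"],s["contact_force"],s["wrist_torque"],s["width"])
cv2.imwrite('pics/c6.png',np.hstack([cv2.resize(im2,(480,540)),cv2.resize(im[:260,140:360,::-1],(300,355)).copy() if 0 else cv2.copyMakeBorder(cv2.resize(im[:250,150:360,::-1],(315,375)),0,165,0,0,0)]))
```

```text
[ 0.55  -0.057  0.274] [ 1.101 -0.043 -8.137] [-0.191  0.483  0.034] 0.020385704657878433
```

View pics/c6.png

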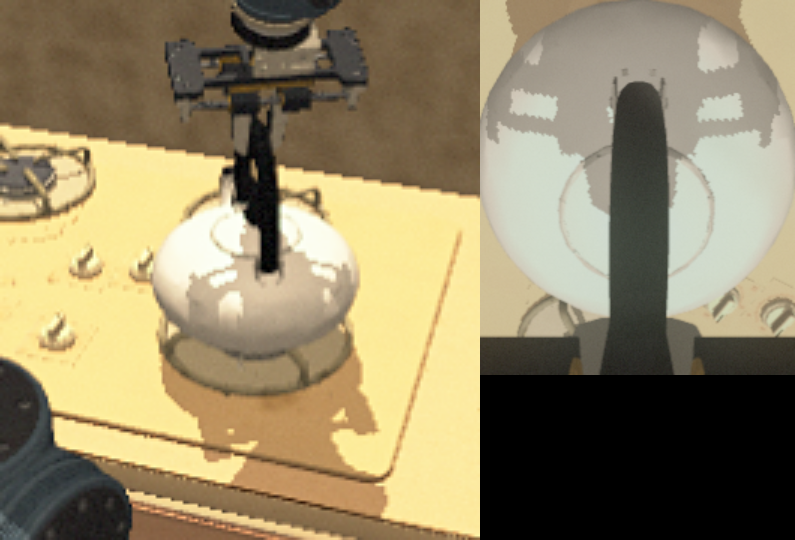

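Request:
drive_tool(
  deltas="-0.06 0 -0.16 0 0 0 -1;-0.09 0 -0.24 0 0 0 -1;-0.09 0 -0.24 0 0 0 -1;-0.09 0 -0.24 0 0 0 -1;-0.09 0 -0.24 0 0 0 -1;-0.07 0 -0.18 0 0 0 -1;-0.03 0 -0.08 0 0 0 -1;0 0 0 0 0 0 -1;0 0 0 0 0 0 -1;0 0 0 0 0 0 -1",
  newtons=50,
)

```text
t: 16.0
tool_pos: [0.5504, -0.057, 0.3329]
orientation: [0.173, -0.238, 0.955, 0.044]
contact_force: [-0.2, 0.5, -8.6]
width: 0.0201
grasp_force: 50.0
```

Request:
drive_tool(
  deltas="0 0 0 0 0 0 -1;0 0 0 0 0 0 -1;0 0 0 0 0 0 -1;0 0 0 0 0 0 -1;0 0 0 0 0 0 -1;0 0 0 0 0 0 -1;0 0 0 0 0 0 -1;0 0 0 0 0 0 -1",
)

```text
t: 16.8
tool_pos: [0.5506, -0.0571, 0.3335]
orientation: [0.174, -0.238, 0.955, 0.044]
contact_force: [-0.6, 0.4, -8.5]
width: 0.0201
grasp_force: 50.0
```

Run:
```python
from h import *
np.set_printoptions(precision=3,suppress=True)
s=manip.observe();p,R=pose();print(p,R[:,2],s["contact_force"],s["wrist_torque"],s["width"],s["grasp_force"])
im=snap("wrist","w7.png");b=imaging.camera("scene")
# kettle white-body outline in wrist frame, w6 vs w7 and model circle (r .112, z .09-.04 above underside) if level
c=imaging.calibration("wrist");K=np.array(c["mtx"]);D=np.array(c["distortion"]);H=np.array(c["hand_eye"])
v=cv2.resize(im[:,:,::-1],(1024,768))
z=np.load('pics/w7.png.npz');p,R=z['p'],z['R'];Rc=(R@H[:3,:3]).T;t=-Rc@(p+R@H[:3,3])
h=p-.005*R[:,2]
a=np.linspace(0,2*np.pi,80)
for tilt,col in((-.1,(255,0,0)),(0,(0,0,255)),(.1,(0,160,0))):
    A=Ro.from_rotvec(R[:,1]*tilt).as_matrix()
    for zz in(-.219+.05,):
        P=h+(A@np.c_[.112*np.cos(a),.112*np.sin(a),np.full(80,zz)].T).T
        uv=cv2.projectPoints(P,cv2.Rodrigues(Rc)[0],t,K,D)[0][:,0]*2
        cv2.polylines(v,[uv.astype(int).reshape(-1,1,2)],True,col,1)
cv2.imwrite('pics/c7.png',np.hstack([v[0:500,230:730],cv2.resize(b[60:260,200:320,::-1],(300,500))]))
g=lambda n:cv2.imread(f'pics/{n}.png',0)[20:200,160:350].astype(np.float32)
print("shift w6->w7",cv2.phaseCorrelate(g('w6'),g('w7'),cv2.createHanningWindow((190,180),5)))
```

```text
[ 0.551 -0.057  0.333] [ 0.311  0.166 -0.936] [-0.642  0.39  -8.482] [-0.201  0.474  0.014] 0.02009237895522253 49.978049718774855
shift w6->w7 ((-0.051596289071412116, 0.03219201561688578), 0.9733893211241121)
```

View pics/c7.png

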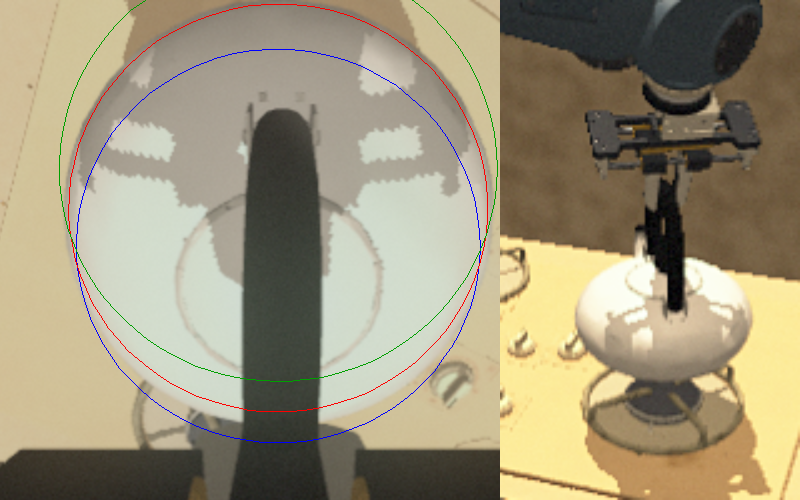

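The picture shows the kettle held clear of its grate. Its outline (top edge near row 5) matches the level model, and it hasn't shifted since the first lift.

```bash
python3 -c "
from workcell import manip
print(manip.finish_job())"
```

```text
the job is handed in; nothing more can be done
None
```

The kettle's knob is turned back to its off stop, and the kettle is held level and still by its handle about 8 cm above the grate. I did not touch the other knobs, pot, jar or mug. The job is handed in at about 17 s, but finish_job returned no verdict.

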